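Load a drive under a dock's spring cover

TASK

Load the black drive that lies in the lane of the dock: with one fingertip press the yellow ridged paddle down and keep it down, so that the spring cover stands open, and meanwhile with the other fingertip push the drive along the lane under the cover, fully home against the back stop. Then let the paddle up so that the cover closes down onto the drive, and move clear. Only press and push: do not lift the drive, and leave the loose things round the dock where they are.

Things in the scene. Friction and masses are not known exactly. Their poses are not given: they have to be found in the camera images.
- dock: Grey drive dock, fixed to the desk; place and yaw vary. Origin on the desk under the lane; x along the lane towards the back stop (the push), y left (paddle side), z up. In its frame, mm: lane floor z = 24, x = -125 to 75, 74 wide between rails at y = +-37 to +-43 (tops z = 32). The cover spans x = 25 to 72. A flat foot (top z = 12) lies under the paddle.
- stop (a point): Back stop of the lane: centre of its face that the drive's end meets (dock x = 75, y = 0, z = 32). The stop is 34 mm tall in all, top at z = 40.
- hinge (a point): Point on the hinge axis of cover and paddle, at dock x = 0, y = 47.5, z = 44 mm; the axis runs along the dock's x. Three hinge posts (7 mm long in x, 12 wide in y, tops z = 51) stand on this line at dock x = -166, 4 and 78.
- flap (a joint): Angle of cover and paddle, one rigid rocker, rad: 0 shut, 0.57 fully open (stop). A spring shuts it when let go; 3 N (starting) to 6 N (open) pressed on the paddle opens it. The drive passes under the lip from 0.32 up. With the drive home the cover rests on it at about 0.2 to 0.25.
- paddle (a point): Centre of the top face of the yellow ridged paddle left of the lane, 142 mm long (dock x = -155 to -13), 62 wide. Shut, it slopes up away from the lane at 0.5 rad to its outer edge at dock y = 121, z = 68. At joint 0.5 it is level at z = 30, y = 62 to 123, so a fingertip pressing it and one in the lane at equal height clear the floor (24) and meet the drive. A finger may slide along it.
- lip (a point): Middle of the lower front edge of the cover's orange lip (37 mm wide, dock y = -25 to 12, at x = 25). Shut, it is 6 mm above the lane floor and blocks the drive; it rises as the paddle goes down.
- drive: Black flat external drive to load, 112 long x 68 wide x 14 mm high, 0.12 to 0.26 kg, loose in the dock's lane in front of the cover (another, far back on the desk, has no part in this). Origin: centre of underside; its long side is its y axis, along the dock's x. Rear end 56 mm behind the origin. The origin starts at dock x = -62 to -40 and is at 19 when home.
- mouse: black computer mouse, 117x58x37 mm; loose bystander on the desk, origin at the centre of its underside
- glue_stick: yellow glue stick with a red cap, lying, 24x95x24 mm; loose bystander on the desk, origin at the centre of its underside
- tape_roll: roll of beige tape lying flat, 85 across, 24 high mm; loose bystander on the desk, origin at the centre of its underside
- putty: green block of putty, 36x59x23 mm; loose bystander on the desk, origin at the centre of its underside
- marker: white marker with a blue cap, lying, 16x138x16 mm; loose bystander on the desk, origin at the centre of its underside
Not all that is in view belongs to the job. Several things have the shape of the drive; the one meant has the colours described above.

How it is judged:
On the way, in this order (a step that is already met when the one before it is completed fails the run):
1. a finger holds the cover open on its paddle, the drive not yet under it (value of joint flap above 0.32 rad and contact force between the fingers and flap above 0.5 N and x of drive in the frame of dock below -0.028 m), for 0.1 s.
2. the drive is under the lip by 15 mm or more, pushed by a finger while a finger holds the cover open (value of joint flap above 0.32 rad and contact force between the fingers and flap above 0.5 N and contact force between the fingers and drive above 0.1 N and x of drive in the frame of dock above -0.016 m), for 0.1 s.
At the end, for the whole second after the job is handed in: The drive lies flat in the lane within 4 mm of the back stop, at rest, and the cover has closed down onto it (angle 0.12 to 0.32 rad, pressing on the drive) (x of drive in the frame of dock between 0.015 and 0.022 m and value of joint flap between 0.12 and 0.32 rad and contact force between flap and drive above 0.5 N and z of drive in the frame of dock below 0.027 m and angle between drive's own z axis and vertical below 0.06 rad and linear speed of drive below 0.01 m/s); the robot touches nothing.
It fails at once if the drive is lifted more than 8 mm off the lane or tipped over 0.2 rad (z of drive in the frame of dock above 0.032 m or angle between drive's own z axis and vertical above 0.2 rad).
It fails at once if a loose bystander is moved more than 20 mm (distance of any of mouse, glue_stick, tape_roll, putty, marker from where it was at the start of the episode above 0.02 m).
It also fails if it takes over 48 s, if anything falls off the work surface, if the arm or the gripper's body presses on something with over 40 N, if the wrist force passes 120 N, or if a joint passes its speed limit or range.

ROBOT

A 6-joint arm with a two-finger parallel gripper is mounted at the origin on a cart in front of the work surface, level with it; the furniture and walls round the work are solid. World frame = base frame: x ahead of the robot, y to its left, z up, the work surface at z = 0. Lengths are in m, angles in rad, forces in N, time in s.
With the tool pointing down it reaches from about 0.425 to 0.95 m from the base axis. Payload 3.5 kg.
Tool frame: the origin (TCP) lies midway between the tips of the shut fingers; the grasp point (between the pads) lies 19 mm behind it; x points along the fingers, y is the direction in which the jaws open and shut, and the axes are right-handed (so a half turn about x gives the same grasp; the last joint's range is limited). The gripper opens to 85 mm and grips with 20 to 120 N. Pads are 22 mm wide; open, the fingers measure 114 mm over their backs; the gripper's body (76 mm by 85 mm) begins 54 mm behind the grasp point. The pads swing forward as they close: fully open they stand 13 mm farther back than shut.
Start: joints at [1.102, 0.286, 1.577, -0, 1.279, -0.15], TCP at [0.212, 0.641, 0.231] pointing down, gripper open.
Joint ranges: [-2.77, 2.77], [-0.9, 2.22], [0.21, 2.48], [-1.53, 4.67], [0.24, 2.81], [-2.84, 2.84]. Speed limits (rad/s): [2.79, 2.79, 3.14, 3.14, 3.14, 3.14].

INTERFACE

Orientations are given as a unit quaternion [x, y, z, w].
In Python, from plant import ctrl, vision gives the robot as it stands. The module is installed in compiled form; this text tells all that it offers.
- The arm moves only by the tool play_rows, never from a script. Its arguments are lists of equal length, an entry for each row: "claw": the closure in counts, from 0 (fully open) to 255 (shut); "travel": the shift along the tool's x, y, z in m, a list of three; "dr": the turn, a rotation vector about the tool's x, y, z in rad, a list of three. In form: {"claw": [claw, ...], "travel": [[tx, ty, tz], ...], "dr": [[wx, wy, wz], ...]}. A call has 1 to 20 rows; each row is the pose to reach, as a shift and turn from the pose measured when the call began, along the tool's axes at that moment; what a row does not reach only later rows make up. A row lasts 1/10 s, in which the tool goes at most 50 mm and 8.59 degrees, less where a joint would pass 70% of its speed; a pose out of reach is approached as far as the arm can. A call with a gripper value outside its range is refused whole. The fingers move at their own pace and stop on an object; "force" is the grip in N (left out, the last holds). Time passes only in rows, so rows that repeat a pose let the fingers close. It gives the time, the measured TCP pose, the force and the opening at its end, in the units of the state.
- ctrl.get_state(): the state, without advancing time (a new reading comes with each control period).
- vision.read_camera(name): name is "side" or "top" or "wrist"; returns a dict with "img" (480x640x3 uint8, red, green, blue), "range_z" (480x640 float32, m along the optical axis (not along the pixel's ray), 0 where there is no reading), "K" (3x3 intrinsics, pixels), "world_to_cam" (4x4, takes a point from world to camera coordinates). Camera axes: x right, y up, looking along -z (the intrinsics and any distortion apply to the point x, -y, -z); pixel columns grow to the right and rows downward; lengths in m; the calibration is good to about 2 mm. The wrist camera is an equidistant fisheye: a pixel r from the principal point sees the ray r / f radians off the axis. A picture is of the moment at which its call begins.
- ctrl.sign_off(): hands the job in, once; it reports no verdict.
The state is a dict: "time": time; "qpos": joint angles; "dq": joint speeds; "joint_efforts": joint torques, N m; "eef_pos": TCP position; "tcp_rot": TCP orientation; "contact_force": force on the tool from outside, world axes, zero at the start; "wrist_torque": the same for the moment, N m; "opening": opening from 0.0 (shut) to 1.0 (fully open).
Only numpy, scipy, OpenCV 4.12 (cv2) and the standard library are available. Lean on these libraries where they do the work, as an engineer would, in place of code of your own. Each camera call takes 0.05 s, during which the arm holds its last target.

## Working session

There is one attempt and no reset: what is moved stays moved. The work goes in short steps, Python scripts to look and compute and a tool call to move; the robot and the scene stay as the last step left them, time stands still between calls to the robot, and variables do not carry over. Pictures are saved under pics/ and viewed, and the job is handed in when it is done.

Besides the shell and the picture viewer there is one more tool, called by a JSON object that holds its "method" and its "body", one argument or row to a line. play_rows: Moves the arm, as the interface text tells. Its arguments: {"type":"object","properties":{"claw":{"type":"array","items":{"type":"number"}},"travel":{"type":"array","items":{"type":"array","items":{"type":"number"}}},"dr":{"type":"array","items":{"type":"array","items":{"type":"number"}}},"force":{"type":"number"}},"required":["claw","travel","dr"]}

```bash
mkdir -p pics
cat > h.py <<'E'
from plant import ctrl, vision
import numpy as np, cv2
def cam(n,save=None):
    d=vision.read_camera(n)
    if save: cv2.imwrite('pics/'+save,d['img'][:,:,::-1])
    return d
def pts(d):
    # pinhole depth -> world
    K=d['K'];z=d['range_z'];h,w=z.shape
    u,v=np.meshgrid(np.arange(w),np.arange(h))
    x=(u-K[0,2])/K[0,0]*z; y=(v-K[1,2])/K[1,1]*z
    P=np.stack([x,-y,-z,np.ones_like(z)],-1)
    return (P@np.linalg.inv(d['world_to_cam']).T)[...,:3]
E
python3 - <<'E'
from h import *
for n in ['top','side']:
    d=cam(n,n+'0.png'); print(n,d['K'].tolist(),np.round(np.linalg.inv(d['world_to_cam']),3).tolist())
s=ctrl.get_state(); print(s)
E
```

```text
top [[525.2047421910986, 0.0, 320.24564943226204], [0.0, 525.2047421910986, 239.25779229511542], [0.0, 0.0, 1.0]] [[0.043, 0.975, -0.219, 0.332], [-0.999, 0.043, -0.005, -0.008], [0.005, 0.22, 0.976, 1.225], [0.0, 0.0, 0.0, 1.0]]
side [[464.69123545283554, 0.0, 316.9298811621557], [0.0, 464.69123545283554, 239.97152127087506], [0.0, 0.0, 1.0]] [[0.952, 0.194, -0.239, 0.327], [-0.307, 0.59, -0.746, -0.764], [-0.003, 0.784, 0.621, 0.698], [0.0, 0.0, 0.0, 1.0]]
{'time': 0.1, 'qpos': array([ 1.10202488e+00,  2.87118951e-01,  1.57804537e+00,  3.65401208e-05,
        1.27859461e+00, -1.50005851e-01]), 'dq': array([-0.00137564, -0.00094031, -0.00336263,  0.00011614,  0.00198564,
        0.00048844]), 'joint_efforts': array([ 6.94798655e-04, -4.07297623e+01, -2.93698364e+01, -1.63105110e-04,
        3.42771164e-03,  6.59439820e-06]), 'eef_pos': array([0.21123575, 0.64046752, 0.23004958]), 'tcp_rot': array([ 0.11150197,  0.69838848, -0.11295349,  0.69789853]), 'contact_force': array([-0.50265027, -0.74127064, -0.4506416 ]), 'wrist_torque': array([-0.01017528, -0.02859144, -0.02509594]), 'opening': 0.9975334614366363}
```

View pics/top0.png

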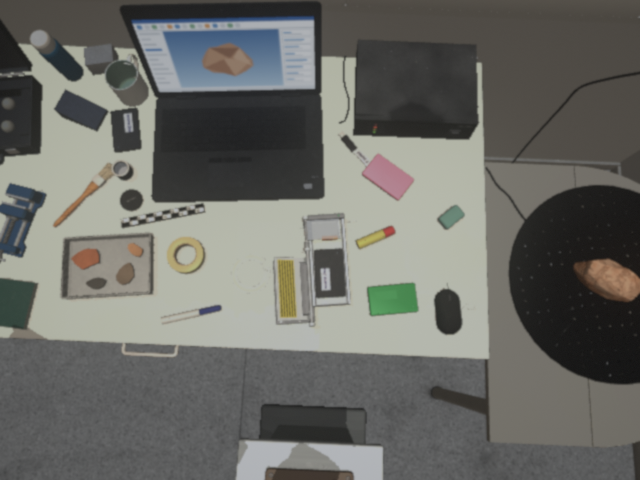

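View pics/side0.png

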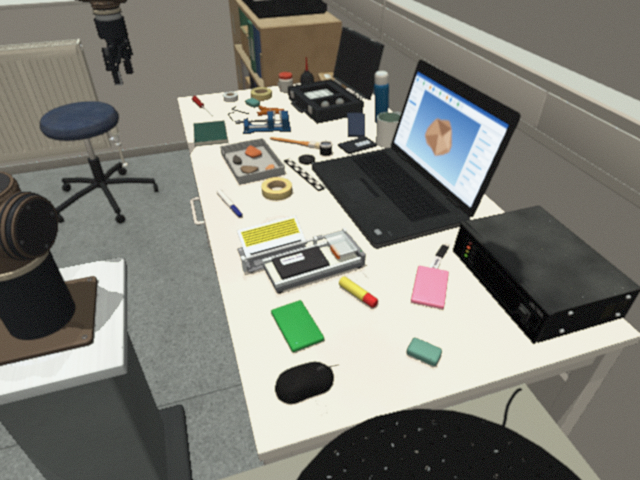

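The top view shows the dock near (315,265): yellow paddle (287,290), lane to its right, and cover at (325,230). Drive-shaped things are black in the lane (329,272), black far back (125,130), green (392,299) and pink (388,176). The black one in the lane fits the description. I'll confirm with a crop and measure.

Run:
```python
from h import *
d=cam('top'); c=d['img'][200:340,250:370,::-1]
a=cv2.resize(c,None,fx=4.2,fy=4.2,interpolation=cv2.INTER_CUBIC); cv2.imwrite('pics/crop.png',a)
P=pts(d); np.save('P.npy',P); np.save('I.npy',d['img'])
hsv=cv2.cvtColor(d['img'],cv2.COLOR_RGB2HSV)
roi=np.zeros(hsv.shape[:2],bool); roi[205:335,265:358]=1
y=roi&(hsv[...,0]>20)&(hsv[...,0]<35)&(hsv[...,1]>120)
k=roi&(hsv[...,2]<60)
for n,m in [('paddle',y),('drive',k)]:
    m=cv2.morphologyEx(m.astype(np.uint8),cv2.MORPH_OPEN,np.ones((3,3)))
    nl,l,st,ce=cv2.connectedComponentsWithStats(m); i=1+st[1:,4].argmax(); print(n,st[i],ce[i])
    q=P[l==i]; print(np.median(q,0)); r=cv2.minAreaRect(q[:,:2].astype(np.float32)*1000); print(r, cv2.boxPoints(r).round(1).tolist())
    print('z',np.percentile(q[:,2],[2,50,98]))
# desk height
print(np.median(P[320:335,230:260].reshape(-1,3),0))
zz=P[...,2]; m=roi&(zz>.008); 
q=P[m]; r=cv2.minAreaRect(q[:,:2].astype(np.float32)*1000); print('dock',r,cv2.boxPoints(r).round(1).tolist())
```

```text
paddle [279 261  16  56 713] [286.42215989 288.42917251]
[0.47892429 0.06814186 0.0566858 ]
((431.78350830078125, 51.60679244995117), (227.06617736816406, 50.7641716003418), 18.405366897583008) [[316.0, 39.79999923706055], [332.1000061035156, -8.300000190734863], [547.5, 63.400001525878906], [531.5, 111.5]]
z [0.04727607 0.0566858  0.06595971]Traceback (most recent call last):
  File "<stdin>", line 11, in <module>
ValueError: attempt to get argmax of an empty sequence
```

View pics/crop.png

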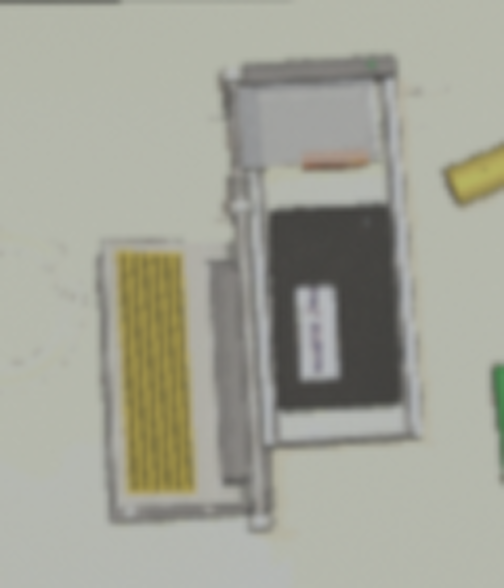

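The crop confirms it: the black drive with the white label lies in the dock's lane, in front of the orange lip. Now the precise pose.

```bash
cat >> h.py <<'E'
def ray(d,uv,z):
    K=d['K'];M=np.linalg.inv(d['world_to_cam']);uv=np.atleast_2d(uv).astype(float)
    r=np.stack([(uv[:,0]-K[0,2])/K[0,0],-(uv[:,1]-K[1,2])/K[1,1],-np.ones(len(uv))],1)@M[:3,:3].T
    o=M[:3,3]; return o+r*((z-o[2])/r[:,2])[:,None]
E
python3 - <<'E'
from h import *
for n,roi in [('top',(205,335,265,358)),('side',(200,300,225,375))]:
    d=cam(n); I=d['img']; hsv=cv2.cvtColor(I,cv2.COLOR_RGB2HSV)
    a,b,c,e=roi; R=np.zeros(I.shape[:2],bool); R[a:b,c:e]=1
    P=pts(d)
    dm=(R&(hsv[...,2]<100)&(P[...,2]<.06))
    ym=R&(hsv[...,0]>20)&(hsv[...,0]<35)&(hsv[...,1]>120)
    om=R&(hsv[...,0]<15)&(hsv[...,1]>90)
    for nm,m in [('drive',dm),('yellow',ym),('orange',om)]:
        m=cv2.morphologyEx(m.astype(np.uint8),cv2.MORPH_CLOSE,np.ones((3,3)))
        nl,l,st,ce=cv2.connectedComponentsWithStats(m)
        if nl<2: print(n,nm,'none');continue
        i=1+st[1:,4].argmax()
        hull=cv2.convexHull(cv2.findContours((l==i).astype(np.uint8),0,2)[0][0])[:,0]
        print(n,nm,st[i],ce[i])
        if nm=='drive':
            w=ray(d,hull,.038); r=cv2.minAreaRect((w[:,:2]*1000).astype(np.float32)); print(r,cv2.boxPoints(r).round(1).tolist())
        else:
            q=P[l==i]; q=q[(q[:,2]>0.02)&(q[:,2]<.09)]; print('med',np.median(q,0).round(4))
            r=cv2.minAreaRect(hull.astype(np.float32)); bp=cv2.boxPoints(r); print(bp.round(1).tolist())
    dk=hsv[...,2]
    if n=='top':
        np.set_printoptions(linewidth=250)
        Z=(P[...,2]*1000).round().astype(int)
        print(Z[210:330:5,266:356:3])
E
```

```text
top drive [ 314  249   32   49 1183] [330.07185123 271.7328825 ]
((522.0046997070312, -26.203357696533203), (108.80326080322266, 69.09556579589844), 5.499660015106201) [[464.5, 3.0], [471.20001220703125, -65.80000305175781], [579.5, -55.400001525878906], [572.7999877929688, 13.399999618530273]]
top yellow [279 261  16  56 719] [286.4394993 288.418637 ]
med [0.4789 0.0683 0.0569]
[[278.0, 261.1000061035156], [291.5, 260.29998779296875], [294.5, 315.5], [281.1000061035156, 316.29998779296875]]
top orange none
[[   3    2   -1   -1   -1   -2   -5   -1    1   -3   -1   -1    3   -4    1   -3   -4    4   -3   -1    0    0   -3   -2   -1   -5    2   -3   -4   -1]
 [  -2   -3   -6 1225   -1    3    1   -7   -2   -2    2    1    1   -3   36   34   39   38   45   36   43   36   42   36   39   37   36   -1   -3   -3]
 [  -6   -1   -4    0    0    3   -2    0    0   -2    3    2    2   51   34   47   48   51   51   49   48   50   49   47   49   24   20   -1    0    2]
 [   0   -1    2    0    0    1    3   -3    0    0   -4   -2    4   48   48   50   46   46 1225   50   45   47   48   47   43  
[... 3054 characters left out ...]
   5   -2   -1   -3    1    1]]
side drive [337 200  38  47 946] [361.63213531 215.84249471]
((696.2574462890625, 66.62274169921875), (186.83502197265625, 94.82942962646484), 71.79427337646484) [[622.0, -7.300000190734863], [712.0999755859375, -36.900001525878906], [770.5, 140.60000610351562], [680.4000244140625, 170.1999969482422]]
side yellow [242 219  57  27 778] [269.63496144 231.98329049]
med [0.4799 0.0674 0.0573]
[[241.5, 232.0], [294.3999938964844, 217.6999969482422], [298.20001220703125, 231.6999969482422], [245.3000030517578, 246.0]]
side orange [362 293  13   7  64] [368.28125 296.71875]
med [ 0.6297 -0.162   0.024 ]
[[362.0, 293.0], [374.0, 293.0], [374.0, 299.0], [362.0, 299.0]]
```

Run:
```python
from h import *
d=cam('top'); c=d['img'][205:330,270:355,::-1]
P=pts(d)
a=cv2.resize(c[55:],None,fx=8,fy=8,interpolation=cv2.INTER_LINEAR); cv2.imwrite('pics/c1.png',a)
a=cv2.resize(c[:70],None,fx=8,fy=8,interpolation=cv2.INTER_LINEAR); cv2.imwrite('pics/c2.png',a)
```

```text
(no output)
```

View pics/c1.png

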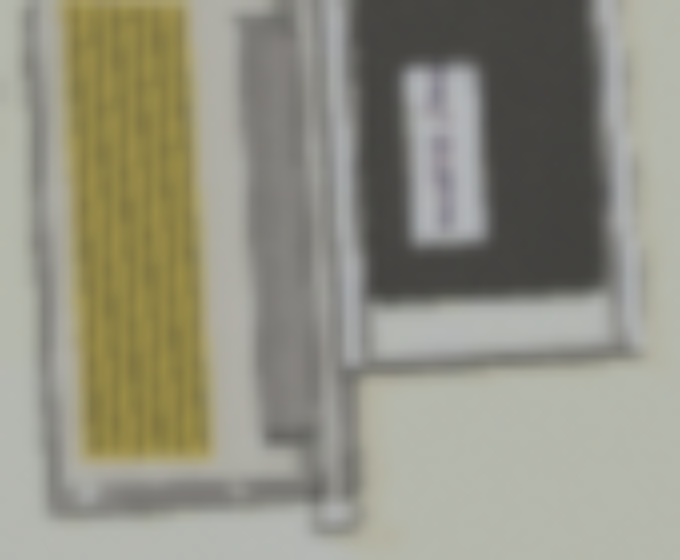

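View pics/c2.png

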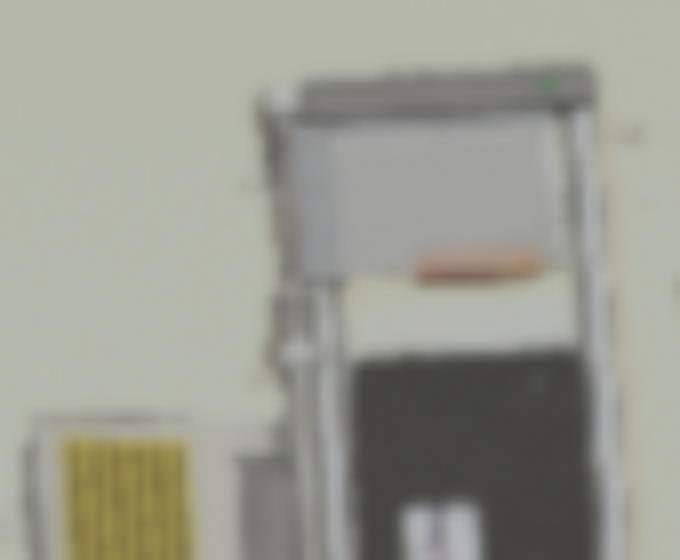

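Run:
```python
from h import *
from scipy.optimize import least_squares
d=cam('top');K=d['K'];W=d['world_to_cam']
c1=lambda x,y:(270+x/8-.44,260+y/8-.44); c2=lambda x,y:(270+x/8-.44,205+y/8-.44)
D=[((-166,47.5,51),c1(335,515)),((4,47.5,51),c2(298,348)),((78,47.5,51),c2(283,102)),((25,12,30),c2(415,281)),((25,-25,30),c2(541,277)),((-125,43,32),c1(343,366)),((-125,-43,32),c1(632,350))]
X=np.array([a for a,b in D])/1000; U=np.array([b for a,b in D])
def tw(p,X): c,s=np.cos(p[2]),np.sin(p[2]); return X@np.array([[c,-s,0],[s,c,0],[0,0,1]]).T+[p[0],p[1],0]
def f(p):
    C=tw(p,X)@W[:3,:3].T+W[:3,3]; u=K[0,2]+K[0,0]*C[:,0]/-C[:,2]; v=K[1,2]+K[1,1]*C[:,1]/C[:,2]
    return np.c_[u-U[:,0],v-U[:,1]].ravel()
r=least_squares(f,[.58,-.03,.05],loss='soft_l1'); p=r.x
print(p,np.degrees(p[2])); print(f(p).reshape(-1,2).round(2)); np.save('dock.npy',p)
# drive corners top face z=.038
c,s=np.cos(p[2]),np.sin(p[2])
for q in [c1(370,298),c1(605,287),c2(355,362),c2(585,352)]:
    w=ray(d,q,.038)[0]-[p[0],p[1],0]; print((w[0]*c+w[1]*s)*1000,(-w[0]*s+w[1]*c)*1000)
```

```text
[ 0.57494725 -0.01985908  0.10658143] 6.1066660805100215
[[-0.35 -0.56]
 [-0.18  0.17]
 [-0.16 -0.35]
 [ 0.06  0.63]
 [ 0.14  0.16]
 [-0.35  0.2 ]
 [ 1.4  -0.21]]
-106.55251739211577 33.394833880602455
-107.64320676617098 -33.12798585122788
1.933170970283004 31.008501311910095
0.7093029590437309 -35.38820039700251
```

The drive's rear end is at dock x ≈ -107 and its origin at about -52. Next: the approach move in tool axes.

```bash
cat >> h.py <<'E'
from scipy.spatial.transform import Rotation as Ro
def dpose(x,y,z,tip=0.0):
    p=np.load('dock.npy');c,s=np.cos(p[2]),np.sin(p[2])
    return np.array([p[0]+c*x-s*y,p[1]+s*x+c*y,z])
def rel(t):
    s=ctrl.get_state();R=Ro.from_quat(s['tcp_rot']);p=np.load('dock.npy')
    best=None
    for sg in (1,-1):
        ya=sg*np.array([-np.sin(p[2]),np.cos(p[2]),0]);xa=np.array([0,0,-1.]);
        T=Ro.from_matrix(np.c_[xa,ya,np.cross(xa,ya)]); v=(R.inv()*T).as_rotvec()
        if best is None or np.linalg.norm(v)<np.linalg.norm(best): best=v
    print('travel',R.inv().apply(t-s['eef_pos']).round(4),'dr',best.round(4),'t',s['time'])
    return R
def where():
    s=ctrl.get_state();p=np.load('dock.npy');c,q=np.cos(p[2]),np.sin(p[2]);w=s['eef_pos']-[p[0],p[1],0]
    print('t',s['time'],'dock',np.round([(w[0]*c+w[1]*q)*1e3,(-w[0]*q+w[1]*c)*1e3,w[2]*1e3],1),'F',s['contact_force'].round(2),'open',s['opening'],'q',s['qpos'].round(2))
E
python3 - <<'E'
from h import *
R=rel(dpose(-.110,.049,.15)); print(R.as_matrix().round(3)); where()
E
```

```text
travel [ 0.0813 -0.5142  0.4318] dr [-4.254e-01 -2.000e-04  5.000e-04] t 0.35
[[-0.     0.313  0.95 ]
 [-0.     0.95  -0.313]
 [-1.    -0.001 -0.   ]]
t 0.35 dock [-291.1  695.6  231. ] F [-0.64  0.27  0.74] open 0.9988737960217704 q [ 1.1   0.29  1.58 -0.    1.28 -0.15]
```

{"method": "play_rows", "body": {
  "claw": [0,0,0,0,0,0,0,0,0,0,0,0,0,0,0,0,0,0],
  "travel": [
    [0.005,-0.035,0.03],
    [0.01,-0.07,0.06],
    [0.016,-0.105,0.09],
    [0.022,-0.14,0.118],
    [0.027,-0.175,0.147],
    [0.033,-0.21,0.176],
    [0.039,-0.245,0.206],
    [0.044,-0.28,0.235],
    [0.05,-0.315,0.265],
    [0.055,-0.35,0.294],
    [0.061,-0.385,0.323],
    [0.066,-0.42,0.353],
    [0.072,-0.455,0.382],
    [0.076,-0.485,0.407],
    [0.079,-0.505,0.424],
    [0.081,-0.514,0.432],
    [0.081,-0.514,0.432],
    [0.081,-0.514,0.432]
  ],
  "dr": [
    [-0.03,0,0],
    [-0.06,0,0],
    [-0.09,0,0],
    [-0.12,0,0],
    [-0.15,0,0],
    [-0.18,0,0],
    [-0.21,0,0],
    [-0.24,0,0],
    [-0.27,0,0],
    [-0.3,0,0],
    [-0.33,0,0],
    [-0.36,0,0],
    [-0.39,0,0],
    [-0.41,0,0],
    [-0.42,0,0],
    [-0.425,0,0],
    [-0.425,0,0],
    [-0.425,0,0]
  ]
}}

```text
time: 2.15
eef_pos: [0.4602, 0.0181, 0.1502]
tcp_rot: [-0.038, 0.706, 0.038, 0.706]
contact_force: [0.0, -0.3, 1.1]
opening: 1.001
```

Run:
```python
from h import *
where(); rel(dpose(-.122,.049,.06))
for n in ['wrist','side','top']: cam(n,n+'1.png')
```

```text
t 2.15 dock [-110.    49.9  150.2] F [ 0.02 -0.29  1.09] open 1.000560967059338 q [-0.18 -0.11  2.16 -0.    1.09 -1.86]
travel [ 0.0902 -0.0009 -0.0119] dr [-0.0003 -0.0007 -0.0002] t 2.15
```

View pics/wrist1.png

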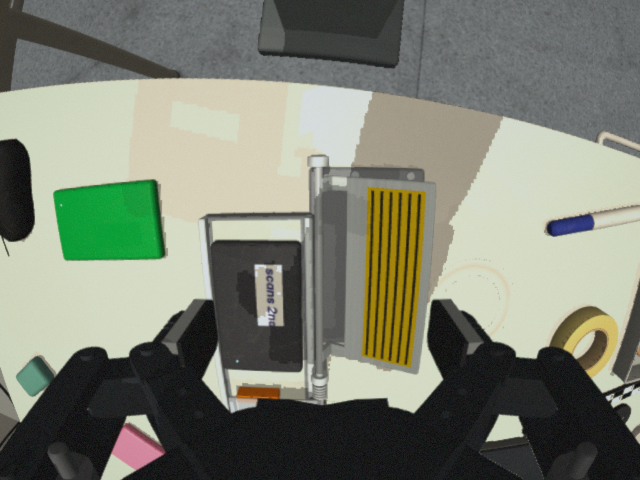

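View pics/side1.png

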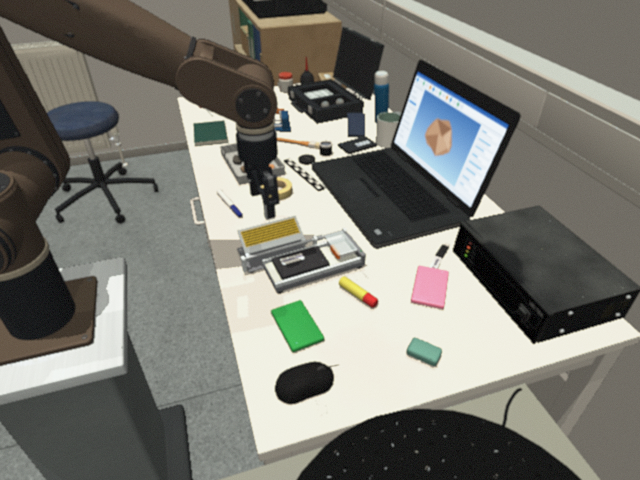

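Run:
```python
from h import *
d=cam('side');K=d['K'];W=d['world_to_cam'];I=d['img'].copy()
for q in [(-.11,.0,.163),(-.11,.1,.163),(-.166,.0475,.051),(.004,.0475,.051),(.078,.0475,.051),(-.155,.121,.068),(-.013,.121,.068),(-.125,-.043,.032),(.075,-.043,.032),(-.107,-.034,.038),(-.107,.034,.038)]:
    C=W[:3,:3]@dpose(*q)+W[:3,3]; u=K[0,2]-K[0,0]*C[0]/C[2]; v=K[1,2]+K[1,1]*C[1]/C[2]
    cv2.circle(I,(round(u*16),round(v*16)),16,(255,0,0),-1,shift=4)
cv2.imwrite('pics/s2.png',cv2.resize(I[150:310,220:390,::-1],None,fx=4.6,fy=3.7*1.0))
```

```text
(no output)
```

View pics/s2.png

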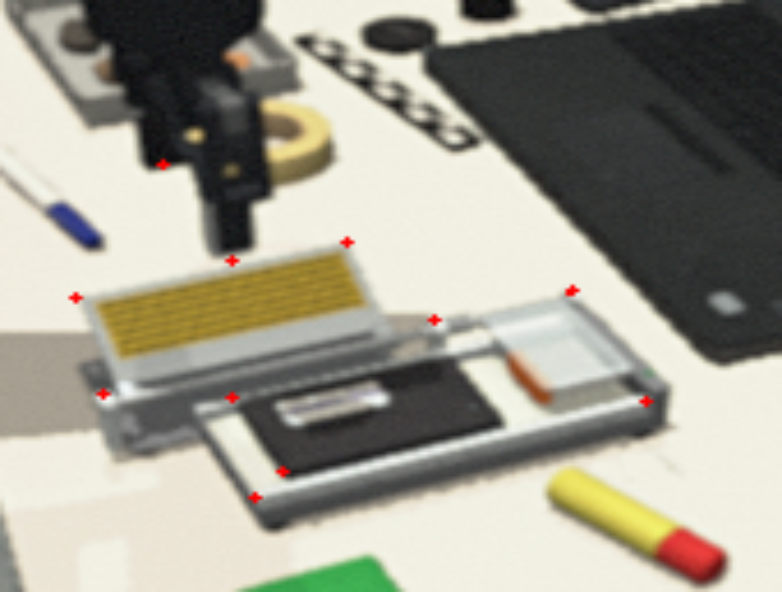

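The side view shows the dock marks within about 2 px of the actual features (calibration error). The open fingertips straddle the hinge line as planned. I'll move behind the drive and partway down.

{"method": "play_rows", "body": {
  "claw": [0,0,0,0,0,0],
  "travel": [
    [0.005,-0.001,-0.01],
    [0.02,-0.001,-0.02],
    [0.04,-0.001,-0.02],
    [0.06,-0.001,-0.02],
    [0.08,-0.001,-0.02],
    [0.08,-0.001,-0.02]
  ],
  "dr": [
    [0,0,0],
    [0,0,0],
    [0,0,0],
    [0,0,0],
    [0,0,0],
    [0,0,0]
  ]
}}

```text
time: 2.95
eef_pos: [0.4372, 0.0161, 0.0675]
tcp_rot: [-0.038, 0.709, 0.039, 0.704]
contact_force: [0.2, 0.1, 0.8]
opening: 1.003
```

Run:
```python
from h import *
where()
for n in ['wrist','side','top']: cam(n,n+'2.png')
d=cam('top'); cv2.imwrite('pics/t2.png',cv2.resize(d['img'][200:330,250:370,::-1],None,fx=4.5,fy=4.5))
d=cam('side'); cv2.imwrite('pics/s3.png',cv2.resize(d['img'][150:310,220:390,::-1],None,fx=4.5,fy=3.7))
```

```text
t 2.95 dock [-133.2   50.4   67.5] F [0.16 0.11 0.79] open 1.0032433845940243 q [-0.2  -0.03  2.26 -0.    0.92 -1.87]
```

View pics/wrist2.png

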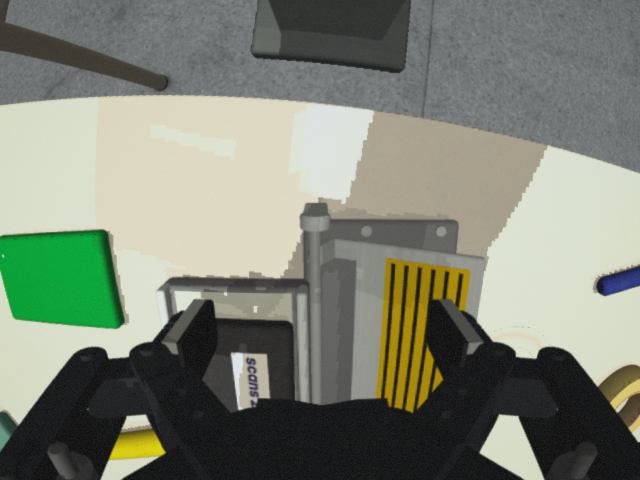

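View pics/s3.png

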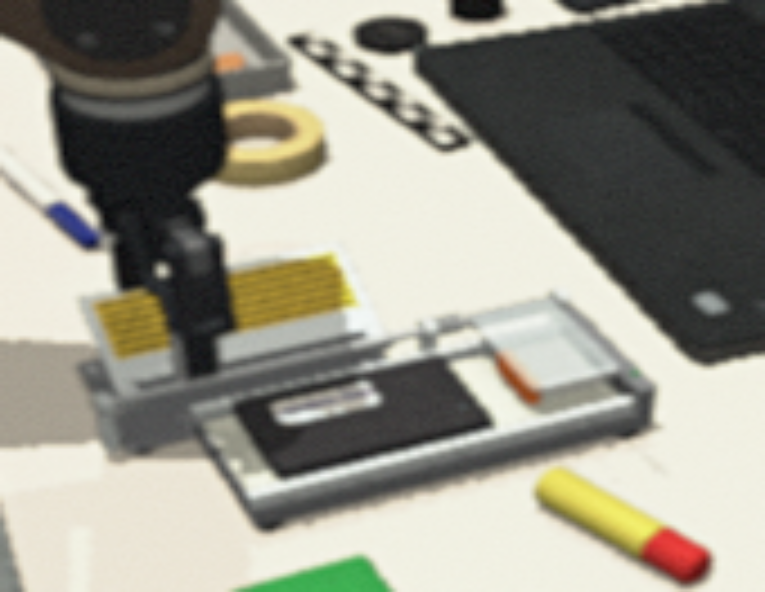

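Run:
```python
from h import *
where(); rel(dpose(-.130,.049,.018))
```

```text
t 3.2 dock [-129.1   49.1   71.7] F [ 0.32  0.46 -0.23] open 0.9997907216559927 q [-0.2  -0.03  2.25 -0.    0.92 -1.87]
travel [ 0.0537 -0.     -0.001 ] dr [0.0017 0.0023 0.0011] t 3.2
```

{"method": "play_rows", "body": {
  "claw": [0,0,0,0,0,0],
  "travel": [
    [0.008,0,-0.001],
    [0.016,0,-0.001],
    [0.024,0,-0.001],
    [0.032,0,-0.001],
    [0.036,0,-0.001],
    [0.036,0,-0.001]
  ],
  "dr": [
    [0,0.002,0],
    [0,0.002,0],
    [0,0.002,0],
    [0,0.002,0],
    [0,0.002,0],
    [0,0.002,0]
  ]
}}

```text
time: 3.8
eef_pos: [0.4403, 0.0152, 0.0351]
tcp_rot: [-0.038, 0.706, 0.038, 0.706]
contact_force: [-0.5, 0.3, 2.6]
opening: 1.0
```

Run:
```python
from h import *
d=cam('side'); cv2.imwrite('pics/s4.png',cv2.resize(d['img'][150:310,220:390,::-1],None,fx=4.5,fy=3.7))
d=cam('side')
where(); rel(dpose(-.130,.049,.018))
```

```text
t 3.9 dock [-130.1   49.1   35.7] F [-1.07 -0.74  3.38] open 1.0005170353708488 q [-0.2   0.04  2.26 -0.    0.84 -1.87]
travel [ 0.0177 -0.0001  0.0001] dr [ 0.002  -0.0006  0.0009] t 3.9
```

View pics/s4.png

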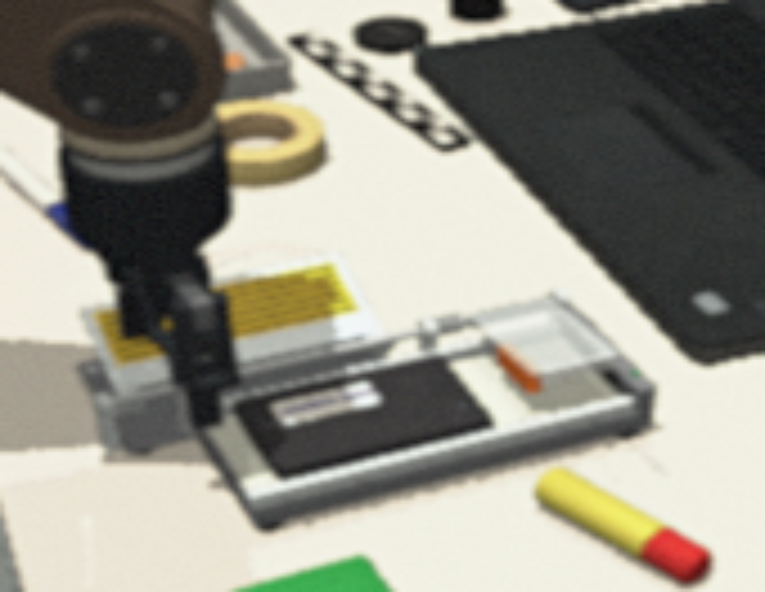

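The finger is on the paddle (3 N) and the lip has begun to rise. Pressing further.

{"method": "play_rows", "body": {
  "claw": [0,0,0,0,0,0],
  "travel": [
    [0.004,0,0],
    [0.008,0,0],
    [0.012,0,0],
    [0.016,0,0],
    [0.017,0,0],
    [0.017,0,0]
  ],
  "dr": [
    [0,0,0],
    [0,0,0],
    [0,0,0],
    [0,0,0],
    [0,0,0],
    [0,0,0]
  ]
}}

```text
time: 4.5
eef_pos: [0.441, 0.0142, 0.0189]
tcp_rot: [-0.04, 0.706, 0.038, 0.706]
contact_force: [-0.7, -4.4, 5.3]
opening: 1.0
```

Run:
```python
from h import *
d=cam('side'); cv2.imwrite('pics/s5.png',cv2.resize(d['img'][150:310,220:390,::-1],None,fx=4.5,fy=3.7))
d=cam('wrist','wrist5.png')
where(); rel(dpose(-.130,.049,.018))
```

```text
t 4.6 dock [-129.6   48.1   19. ] F [-1.25 -3.78  5.36] open 1.0023957304473368 q [-0.2   0.08  2.27 -0.    0.8  -1.87]
travel [ 0.001   0.0009 -0.0004] dr [0.0027 0.0003 0.0028] t 4.6
```

View pics/s5.png

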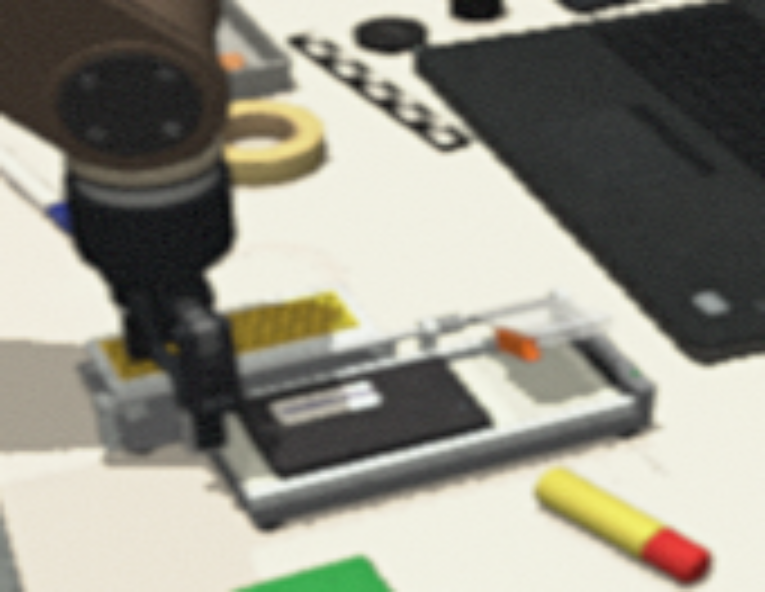

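View pics/wrist5.png

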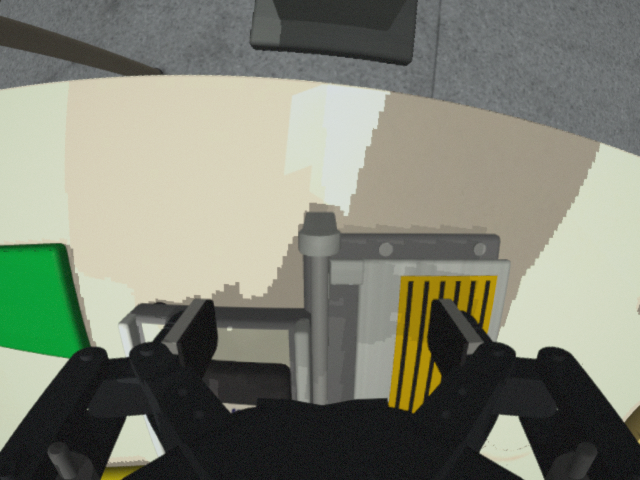

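The cover is open (orange lip raised to about (518,343) in the crop), the lane finger is behind the drive, and the drive hasn't moved. Pressing 2 mm lower and pushing the first part.

{"method": "play_rows", "body": {
  "claw": [0,0,0,0,0,0,0,0,0,0,0,0,0,0],
  "travel": [
    [0.002,0.001,0],
    [0.002,0.001,0.004],
    [0.002,0.001,0.008],
    [0.002,0.001,0.012],
    [0.002,0.001,0.016],
    [0.002,0.001,0.02],
    [0.002,0.001,0.024],
    [0.002,0.001,0.028],
    [0.002,0.001,0.032],
    [0.002,0.001,0.036],
    [0.002,0.001,0.04],
    [0.002,0.001,0.044],
    [0.002,0.001,0.048],
    [0.002,0.001,0.05]
  ],
  "dr": [
    [0,0,0],
    [0,0,0],
    [0,0,0],
    [0,0,0],
    [0,0,0],
    [0,0,0],
    [0,0,0],
    [0,0,0],
    [0,0,0],
    [0,0,0],
    [0,0,0],
    [0,0,0],
    [0,0,0],
    [0,0,0]
  ]
}}

```text
time: 6.0
eef_pos: [0.4912, 0.0206, 0.0171]
tcp_rot: [-0.04, 0.706, 0.038, 0.706]
contact_force: [-4.0, -0.6, 4.2]
opening: 0.995
```

Run:
```python
from h import *
d=cam('side'); cv2.imwrite('pics/s6.png',cv2.resize(d['img'][150:310,220:390,::-1],None,fx=4.5,fy=3.7))
where(); rel(dpose(-.048,.049,.017))
```

```text
t 6.05 dock [-78.8  49.1  17.2] F [-3.42  0.06  4.82] open 0.9990781045563732 q [-0.16  0.18  2.15 -0.    0.81 -1.84]
travel [ 0.0002 -0.0002  0.0308] dr [0.0026 0.0013 0.0029] t 6.05
```

View pics/s6.png

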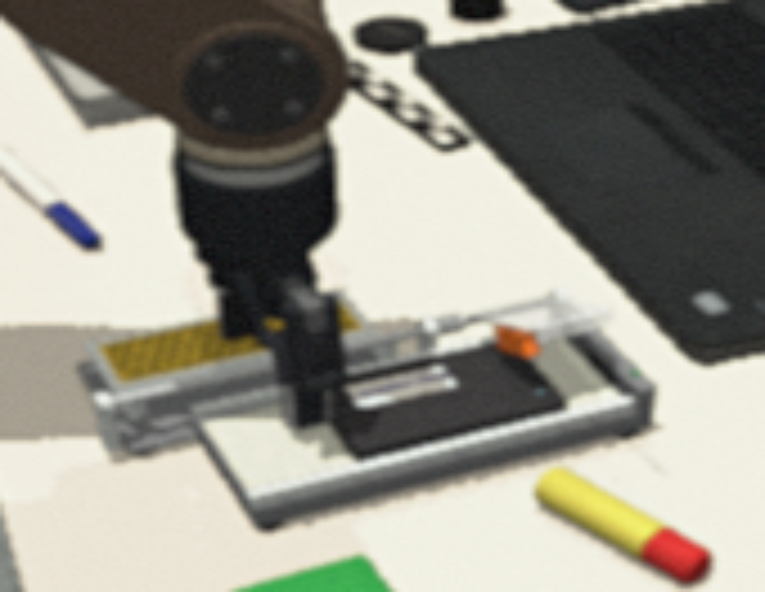

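The drive is sliding under the raised lip, and the cover is still held open. Continuing.

{"method": "play_rows", "body": {
  "claw": [0,0,0,0,0,0,0,0,0],
  "travel": [
    [0,0,0.004],
    [0,0,0.008],
    [0,0,0.012],
    [0,0,0.016],
    [0,0,0.019],
    [0,0,0.022],
    [0,0,0.024],
    [0,0,0.026],
    [0,0,0.026]
  ],
  "dr": [
    [0,0,0],
    [0,0,0],
    [0,0,0],
    [0,0,0],
    [0,0,0],
    [0,0,0],
    [0,0,0],
    [0,0,0],
    [0,0,0]
  ]
}}

```text
time: 6.95
eef_pos: [0.5177, 0.0235, 0.0174]
tcp_rot: [-0.04, 0.705, 0.038, 0.707]
contact_force: [-3.0, 0.7, 4.8]
opening: 0.999
```

Run:
```python
from h import *
where(); rel(dpose(-.048,.049,.017))
```

```text
t 6.95 dock [-52.3  49.2  17.4] F [-3.02  0.75  4.79] open 0.9991749393339271 q [-0.15  0.23  2.09 -0.    0.82 -1.83]
travel [ 0.0004 -0.0002  0.0043] dr [0.0026 0.0022 0.0029] t 6.95
```

Now 1 mm per row towards the stop.

{"method": "play_rows", "body": {
  "claw": [0,0,0,0,0],
  "travel": [
    [0,0,0.001],
    [0,0,0.002],
    [0,0,0.003],
    [0,0,0.004],
    [0,0,0.004]
  ],
  "dr": [
    [0,0,0],
    [0,0,0],
    [0,0,0],
    [0,0,0],
    [0,0,0]
  ]
}}

```text
time: 7.45
eef_pos: [0.5218, 0.0239, 0.0173]
tcp_rot: [-0.039, 0.705, 0.037, 0.707]
contact_force: [-4.5, -0.9, 4.4]
opening: 1.001
```

Run:
```python
from h import *
where()
d=cam('side'); cv2.imwrite('pics/s7.png',cv2.resize(d['img'][190:290,260:390,::-1],None,fx=6,fy=6))
d=cam('top'); cv2.imwrite('pics/t7.png',cv2.resize(d['img'][200:290,280:370,::-1],None,fx=6,fy=6))
```

```text
t 7.45 dock [-48.2  49.2  17.3] F [-4.46 -0.92  4.35] open 1.0010147026999459 q [-0.15  0.24  2.08 -0.    0.82 -1.83]
```

View pics/s7.png

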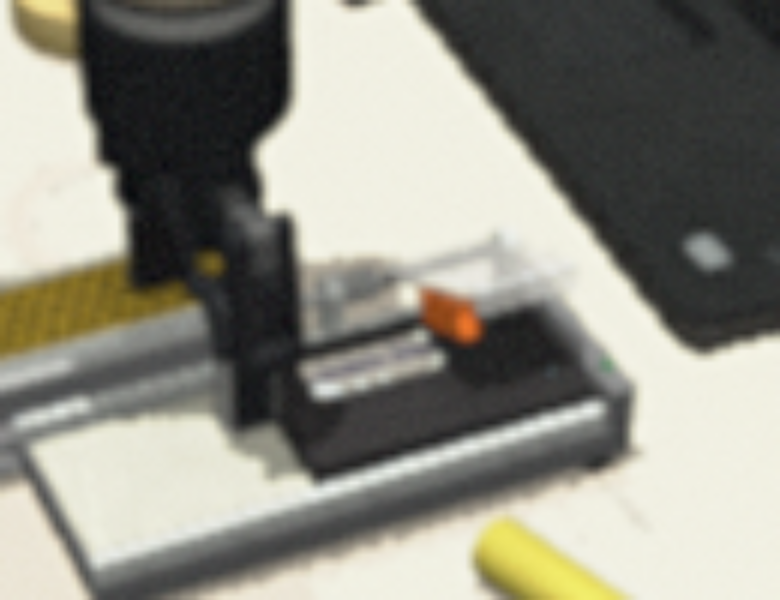

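View pics/t7.png

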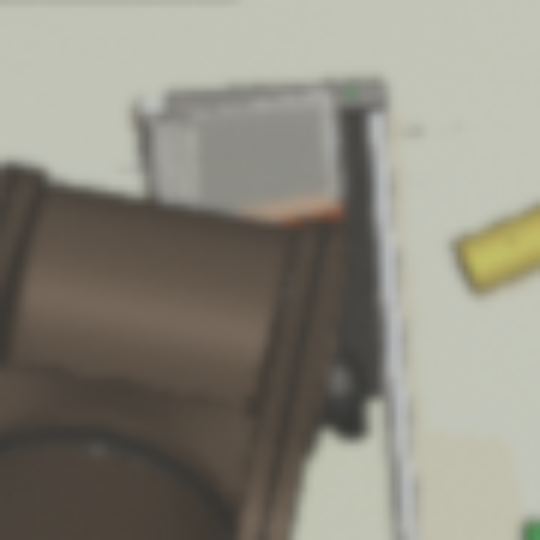

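{"method": "play_rows", "body": {
  "claw": [0,0,0],
  "travel": [
    [0,0,0.001],
    [0,0,0.002],
    [0,0,0.002]
  ],
  "dr": [
    [0,0,0],
    [0,0,0],
    [0,0,0]
  ]
}}

```text
time: 7.85
eef_pos: [0.5219, 0.024, 0.0172]
tcp_rot: [-0.039, 0.707, 0.037, 0.705]
contact_force: [-8.5, -1.4, 9.7]
opening: 1.002
```

{"method": "play_rows", "body": {
  "claw": [0,0,0],
  "travel": [
    [0,0,0.002],
    [0,0,0.003],
    [0,0,0.003]
  ],
  "dr": [
    [0,0,0],
    [0,0,0],
    [0,0,0]
  ]
}}

```text
time: 8.15
eef_pos: [0.5219, 0.0239, 0.0169]
tcp_rot: [-0.039, 0.71, 0.037, 0.702]
contact_force: [-12.8, -3.0, 13.0]
opening: 1.002
```

Run:
```python
from h import *
where(); rel(dpose(-.051,.049,.017))
```

```text
t 8.15 dock [-48.1  49.2  16.9] F [-12.81  -2.99  13.02] open 1.0016208703745808 q [-0.15  0.25  2.07 -0.01  0.84 -1.82]
travel [-0.     -0.0002 -0.0029] dr [ 0.001  -0.0119  0.0021] t 8.15
```

Force rises with no motion at exactly the expected place, so the drive is against the stop. Backing off 6 mm, then raising.

{"method": "play_rows", "body": {
  "claw": [0,0,0,0,0,0,0,0,0,0,0,0,0,0,0,0],
  "travel": [
    [0,0,-0.002],
    [0,0,-0.005],
    [0,0,-0.007],
    [0,0,-0.007],
    [-0.004,0,-0.007],
    [-0.009,0,-0.007],
    [-0.015,0,-0.007],
    [-0.022,0,-0.007],
    [-0.03,0,-0.007],
    [-0.04,0,-0.007],
    [-0.055,0,-0.007],
    [-0.075,0,-0.007],
    [-0.1,0,-0.007],
    [-0.13,0,-0.007],
    [-0.15,0,-0.007],
    [-0.15,0,-0.007]
  ],
  "dr": [
    [0,-0.006,0],
    [0,-0.012,0],
    [0,-0.012,0],
    [0,-0.012,0],
    [0,-0.012,0],
    [0,-0.012,0],
    [0,-0.012,0],
    [0,-0.012,0],
    [0,-0.012,0],
    [0,-0.012,0],
    [0,-0.012,0],
    [0,-0.012,0],
    [0,-0.012,0],
    [0,-0.012,0],
    [0,-0.012,0],
    [0,-0.012,0]
  ]
}}

```text
time: 9.75
eef_pos: [0.5186, 0.0234, 0.1709]
tcp_rot: [-0.039, 0.704, 0.037, 0.709]
contact_force: [-0.2, 0.4, -0.0]
opening: 0.998
```

Run:
```python
from h import *
where()
d=cam('side'); cv2.imwrite('pics/s8.png',cv2.resize(d['img'][190:290,260:390,::-1],None,fx=6,fy=6))
cam('wrist','w8.png')
```

```text
t 9.75 dock [-51.4  49.  170.9] F [-0.22  0.44 -0.01] open 0.997926857119558 q [-0.15 -0.    2.02 -0.    1.12 -1.83]
```

View pics/s8.png

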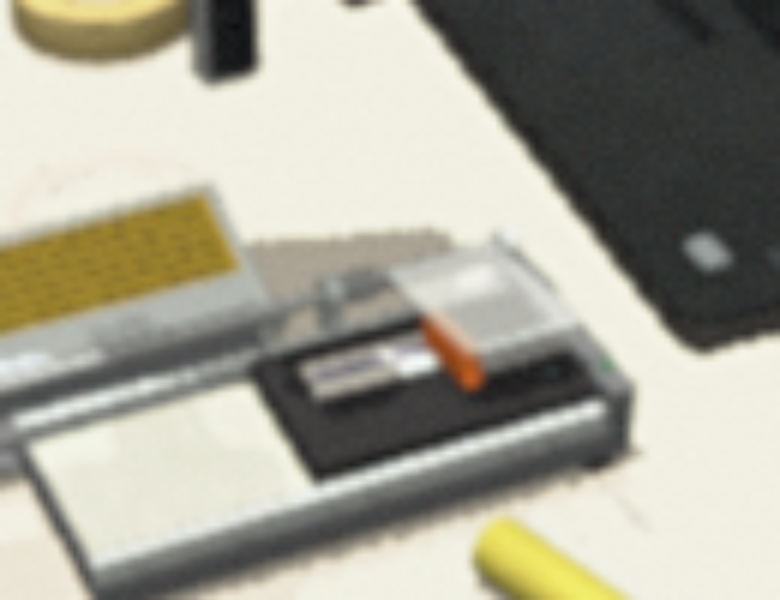

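View pics/w8.png

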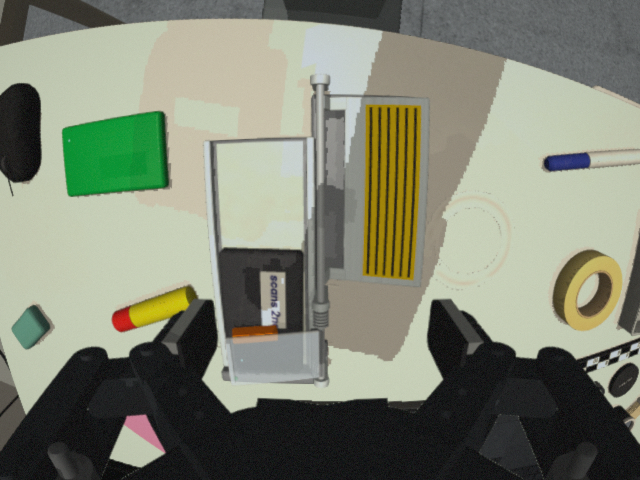

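The cover rests on the drive and the gripper is clear. I'll move further aside for a check from the top camera.

{"method": "play_rows", "body": {
  "claw": [0,0,0,0,0,0,0,0,0,0],
  "travel": [
    [-0.01,0.02,0],
    [-0.03,0.06,0],
    [-0.04,0.1,0],
    [-0.04,0.14,0],
    [-0.04,0.18,0],
    [-0.04,0.22,0],
    [-0.04,0.26,0],
    [-0.04,0.29,0],
    [-0.04,0.3,0],
    [-0.04,0.3,0]
  ],
  "dr": [
    [0,0,0],
    [0,0,0],
    [0,0,0],
    [0,0,0],
    [0,0,0],
    [0,0,0],
    [0,0,0],
    [0,0,0],
    [0,0,0],
    [0,0,0]
  ]
}}

```text
time: 10.85
eef_pos: [0.4829, 0.3225, 0.2041]
tcp_rot: [-0.04, 0.707, 0.037, 0.705]
contact_force: [0.8, 0.7, 0.5]
opening: 0.999
```

Run:
```python
from h import *
where()
d=cam('top','t9.png'); c=d['img'][205:330,270:355,::-1]
cv2.imwrite('pics/c9.png',cv2.resize(c[:75],None,fx=8,fy=8,interpolation=cv2.INTER_LINEAR))
hsv=cv2.cvtColor(d['img'],cv2.COLOR_RGB2HSV)
m=np.zeros((480,640),np.uint8); m[236:300,310:350]=(hsv[236:300,310:350,2]<100)
p=np.load('dock.npy');C,S=np.cos(p[2]),np.sin(p[2])
for col in range(318,346,4):
    r=np.where(m[:,col])[0]
    if len(r): 
        w=ray(d,(col,r.max()+.5),.038)[0]-[p[0],p[1],0]; print(col,r.max(),'dock x',round((w[0]*C+w[1]*S)*1e3,1))
P=pts(d); q=(P.reshape(-1,3)-[p[0],p[1],0]); q=np.c_[q[:,0]*C+q[:,1]*S,-q[:,0]*S+q[:,1]*C,q[:,2]]
a=(q[:,0]>-.145)&(q[:,0]<-.025)&(q[:,1]>.075)&(q[:,1]<.11)&(q[:,2]>.025)&(q[:,2]<.09)
f=np.polyfit(q[a,1],q[a,2],1); print('paddle slope',np.arctan(f[0]),'flap',.5-np.arctan(f[0]),'n',a.sum())
a=(q[:,0]>-.03)&(q[:,0]<.015)&(abs(q[:,1])<.025); print('drive top z',np.median(q[a,2]))
```

```text
t 10.85 dock [-55.2 350.2 204.1] F [0.84 0.71 0.47] open 0.9988872434828636 q [ 0.42  0.11  1.84 -0.    1.2  -1.26]
318 266 dock x -37.6
322 266 dock x -38.2
326 266 dock x -38.7
330 265 dock x -37.0
334 265 dock x -37.6
338 265 dock x -38.1
342 265 dock x -38.7
paddle slope 0.30423308268026555 flap 0.19576691731973445 n 835
drive top z 0.03813832597039901
```

View pics/t9.png

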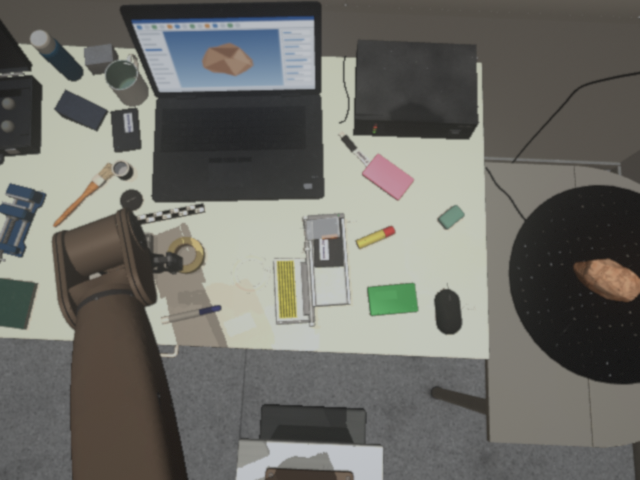

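The checks agree: drive rear at dock x ≈ -38 (home is -37), flap ≈ 0.20 rad, drive top at 38 mm so it lies flat, bystanders in place, arm clear. Handing in.

```bash
python3 -c "
from h import *
print(ctrl.sign_off())"
```

```text
the job is handed in; nothing more can be done
None
```

The drive is loaded and I handed the job in at about 11 s of the 48 s allowed. The hand-in gives no verdict, so what follows is from my own checks.

**What I did:** I held the paddle down with the left fingertip so the cover stood open. With the right fingertip I pushed the black drive along the lane until it met the back stop. There the push force rose to about 13 N with no further motion. I then backed off a few millimetres, let the paddle up and moved clear.

**Last checks, from the top camera:**
- **Drive position:** its rear end is at dock x of about -38 mm, against -37 mm when fully home.
- **Drive lying flat:** its top is at 38 mm, which matches the drive resting flat on the lane floor.
- **Cover:** its angle is about 0.20 rad, resting on the drive.
- **Surroundings:** the bystanders look unmoved by eye, and no contact force shows on the gripper.

**What disagreed or was not measured:** the top and side cameras differed by about 2 px (a few mm) on where the dock is. I used the top-camera fit, and the point where the drive stopped agreed with it. I could not measure how hard the cover presses on the drive.

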